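# Clamp a brass blank in the chasing press

## Robot

A 7-joint arm with a two-finger parallel gripper is mounted at the origin on the work surface. World frame = base frame: x ahead of the robot, y to its left, z up, the work surface at z = 0. Lengths are in m, angles in rad, forces in N, time in s.
With the tool pointing down it reaches from about 0.4 to 0.875 m from the base axis. Payload 19.3 kg.
Tool frame: the origin (TCP) lies at the very end of the fingers, on their centre line; the grasp point (between the pads) lies 19 mm behind it; z points along the fingers, y is the line along which they close (so a half turn about z gives the same grasp; the last joint's range is limited). The gripper opens to 85 mm and grips with 20 to 120 N. Pads are 22 mm wide; open, the fingers measure 114 mm over their backs; the gripper's body (76 mm by 85 mm) begins 54 mm behind the grasp point. The pads swing forward as they close: fully open they stand 13 mm farther back than shut.
Start: joints at [1.097, 0.521, -0.036, 1.599, 0.021, 1.021, -0.113], TCP at [0.246, -0.575, 0.231] pointing down, gripper open.
Joint ranges: [-2.91, 2.91], [-0.3, 2.13], [-1.5, 1.42], [0.17, 2.43], [-1.26, 4.41], [0.16, 1.93], [-2.52, 2.52]. Speed limits (rad/s): [1.89, 1.89, 2.39, 2.39, 3.01, 3.01, 3.01].

## Interface

Orientations are given as [roll, pitch, yaw] about the fixed x, y, z axes, in that order (R = Rz(yaw) Ry(pitch) Rx(roll)).
In Python, from workcell import observe, grab_frame, job_done gives the robot as it stands.
- The arm moves only by the tool move_arm, never from a script. Its argument "plan" is a list that holds one entry, the list of rows, each a list of 7 numbers: the shift along the tool's x, y, z each as a share of 0.02 m, from -1 to 1, then the turn, a rotation vector about the tool's x, y, z each as a share of 6 degrees, from -1 to 1, then the opening, from -1 (shut) to 1 (fully open). A call has exactly 10 rows; each row shifts and turns the commanded pose from where the row before left it, along the tool's axes as they then stand; what a row does not reach is not made up. A row lasts 1/10 s, in which the tool goes at most 50 mm and 8.59 degrees, less where a joint would pass 70% of its speed; a pose out of reach is approached as far as the arm can. A call with a number of a shift or a turn outside -1 to 1 is refused whole. A call with a gripper value outside its range is refused whole. The fingers move at their own pace and stop on an object; "grip_force" is the grip in N (left out, the last holds). Time passes only in rows, so rows that do not move let the fingers close, or fill a call up. It gives the time, the measured TCP pose, the force, the opening and the grip force at its end, in the units of the state.
- observe(): the state, without advancing time (a new reading comes with each control period).
- grab_frame(name): name is "side" or "top" or "wrist"; returns a dict with "color" (480x640x3 uint8, red, green, blue), "intrinsics" (3x3 intrinsics, pixels), "position" and "orientation" of the camera in the world; the wrist camera has in their place "tool_from_camera" (4x4, takes a point from camera to tool coordinates, whose origin is the TCP and whose axes are the flange's). Camera axes: x right, y down, z forward; pixel columns grow to the right and rows downward; lengths in m; the calibration is good to about 2 mm. A picture is of the moment at which its call begins: read the wrist's pose just before it. There is no depth.
- job_done(): hands the job in; it is judged then, once.
The state is a dict: "clock": time; "qpos": joint angles; "qd": joint speeds; "joint_efforts": joint torques, N m; "position": TCP position; "tool_rot": TCP orientation; "force": force on the tool from outside, world axes, zero at the start; "moment": the same for the moment, N m; "grip_width": finger opening in m; "finger_force": force on a finger pad.
Only numpy, scipy, OpenCV 4.12 (cv2) and the standard library are available. Lean on these libraries where they do the work, as an engineer would, in place of code of your own. Each camera call takes 0.05 s, during which the arm holds its last target. There are 200 camera calls.

## Task

Draw the tallest brass plate straight up out of the slotted rack, lean it on the sloping wooden rest and let go so that you can take it again by its long sides, then lay it flat and fully home in the pocket of the press bed. Only then throw the press lever, springing it sideways out of its parking bay, along the gate and into the notch that the arrow-shaped marker points at, so the clamp dog slides over the plate's end; leave it sprung fully into that notch. Leave the other plates and everything lying about the bench where they are.

Things in the scene. Friction and masses are not known exactly. Their poses are not given: they have to be found in the camera images.
- plate: Tallest brass plate, 58 wide x 8 thick x 110 mm tall, a plain rectangular slab of about 0.4 kg; at the start upright in one of the rack's three slots. Origin: middle of its lower 58 x 8 mm edge face. x along its width, y its thickness, z its height (up at the start). Either way up or round will do.
- plate_mid (a point): Centre of the tallest plate's volume, 55 mm from its origin along its z.
- rack: Fixed dark wooden slotted rack, 84 (x) x 134 (y) x 55 mm tall; origin: centre of underside, z up. Three slots run along its x, at y = -38, 0 and +38 mm, each 10.5 mm wide with its floor 10 mm above the table, so the tallest plate's top edge is 120 mm above the table. Slot ends are closed by strips up to 40 mm above the table.
- short_plate: Bystander: brass plate 58 x 8 x 85 mm tall, standing in another slot of the rack (top 95 mm above the table). Origin: middle of its lower edge face. Stays there.
- slim_plate: Bystander: brass plate 38 x 8 x 90 mm tall, standing in another slot of the rack (top 100 mm above the table). Origin: middle of its lower edge face. Stays there.
- rest: Fixed wooden rest (small easel), base 90 (x) x 125 (y) mm; origin: centre of underside, z up. Its slope faces +y and leans back to -y, 48 degrees off vertical: a slab 36 wide, 100 long, 12 mm thick, open at both sides. At its foot a 70 mm wide ledge stands 28 mm out square to the slope: a V trough for a plate's end edge. A plate set in it leaning slightly back falls onto the slope when let go.
- rest_foot (a point): Bottom of the V trough of the rest, mid-width, 40 mm above the table, at (0, 40, 40) mm in the rest's frame. Axes as the rest's.
- rest_mid (a point): Where the centre of the tallest plate is when it leans on the rest, an end edge down in the trough and centred in width. Axes as the rest's.
- press: Small bench press, fixed. Origin: on the table under the centre of its bed, z up. Bed along its y; its green lever housing, 215 (x) x 70 (y) x 115 mm tall, is centred at y = +170 mm. Green foot plate 130 wide, 12 mm thick, y from -76 to +209 mm.
- bed (a point): Centre of the bed's top, 55 mm above the table; axes as the press's. The plate lies with its length along y. Pocket: 7 mm high strips, end stops with inner faces at y = +-58 mm, side strips with inner faces at x = +-32 mm, only at 36 to 62 mm from the centre. Its middle 68 mm is only 36 mm wide and free at both sides (43 mm deep): room for fingers holding the plate across its width.
- dog (a joint): Clamp dog, a steel block with a 26 mm wide overhanging lip 11 mm above the bed, sliding along the press's y and driven by the lever; value in m, positive towards +y (open). Parked it stands about 8 to 12 mm clear of the plate's +y end; in the notches its lip overlaps the plate by about 4, 16 or 27 mm without pressing on it.
- swing (a joint): Lever swing, rad: turns about the press's y axis through lever_pivot. 0 = upright, positive leans to the press's +x. Parking bay: -0.55 to -0.43; the three notches lie at about -0.13, +0.18 and +0.46. Stiff enough to stay where it is left; 1 to 2 N at the knob.
- side (a joint): Lever sideways tilt, rad, carried by the swing: 0 = sprung fully over to the press's +y (in the bay or a notch), positive = pulled towards the press's -y, up to 0.22. A spring pushes it back to 0 (2 to 4 N at the knob). Over about 0.15 the shaft is clear of the gate's teeth and can swing along.
- lever_pivot (a point): Crossing of the two lever axes, inside the housing: (0, 170, 20) mm in the press's frame. Axes as the press's.
- lever_neck (a point): Point on the 10 mm thick lever shaft, 110 mm from the pivot, at the height of the gate. z along the lever.
- lever_knob (a point): Centre of the black ball knob, 32 mm across, 170 mm from the pivot, 165 to 190 mm above the table; z along the lever. Below it is the gate, a 5 mm steel plate, top 132 mm above the table: a wide bay at the press's -x end and three 18 mm wide notches at x = -14, +20 and +54 mm in the press's frame, all open to the press's -y, with 20 mm long teeth between.
- pointer: Dark steel arrow-shaped marker, 26 wide x 29 long x 6 mm high, on the steel bar behind the gate, pointing along the press's -y at the wanted notch (round studs mark the other two). Origin: centre of its underside, 22 mm behind the notch; axes as the press's.
- marked_notch (a point): Point where lever_neck is when the lever sits in the wanted notch: seat centre of that notch, 130 mm above the table. Axes as the press's.
- graver: Bystander: wooden-handled graver (like a screwdriver), 170 mm long, lying along its x between robot and rest. Origin: centre of its underside.
- oil: Bystander: oil bottle, 48 mm across, 140 mm tall, near the rest. Origin: centre of its underside.
- tin: Bystander: steel tin, 64 mm across, 75 mm tall, near the rack. Origin: centre of its underside.
- dish: Bystander: copper dish, 84 mm across, 40 mm tall, near the press. Origin: centre of its underside.
- doming_block: Bystander: turned steel block, 56 mm across, 50 mm tall, near the press. Origin: centre of its underside.
Not all that is in view belongs to the job. What is shaped like the plate but turquoise is not meant.

How it is judged:
On the way, in this order (a step that is already met when the one before it is completed fails the run):
1. the tallest plate has been drawn up clear of the rack (z of plate_mid in the frame of rack above 0.112 m), for 0.1 s.
2. the plate leans on the sloping rest, let go (distance between plate_mid and rest_mid below 0.025 m and contact force between plate and rest above 0.5 N and contact force between plate and the fingers below 0.05 N), for 0.3 s.
3. the plate lies flat and home in the bed's pocket, let go, with the lever still in its parking bay (x of plate_mid in the frame of bed between -0.006 and 0.006 m and y of plate_mid in the frame of bed between -0.007 and 0.007 m and z of plate_mid in the frame of bed between 0.001 and 0.0065 m and angle between the y axis of plate and the z axis of press, either way round below 0.05 rad and contact force between plate and the fingers below 0.05 N and value of joint swing below -0.38 rad), for 0.2 s.
4. the lever is sprung into the notch at the arrow-shaped marker (horizontal distance between lever_neck and marked_notch below 0.009 m and value of joint side below 0.05 rad), for 0.2 s.
At the end, for the whole second after the job is handed in: The tallest plate lies still, let go, flat (3 degrees) and home in the bed's pocket (6 mm across, 7 mm along); the lever sits sprung in the arrow-marked notch (neck within 9 mm of the seat, sideways tilt under 0.05 rad). No bystander moved over 30 mm or toppled (all of step 4 and x of plate_mid in the frame of bed between -0.006 and 0.006 m and y of plate_mid in the frame of bed between -0.007 and 0.007 m and z of plate_mid in the frame of bed between 0.001 and 0.0065 m and angle between the y axis of plate and the z axis of press, either way round below 0.05 rad and contact force between plate and the fingers below 0.05 N and linear speed of plate below 0.02 m/s and velocity of joint swing between -0.05 and 0.05 rad/s); the robot touches nothing.
It fails at once if a bystander (another plate or a thing on the bench) is moved more than 30 mm (distance of any of short_plate, slim_plate, graver, oil, tin, dish, doming_block from where it was at the start of the episode above 0.03 m).
It fails at once if an upright bystander is knocked over (angle between any of short_plate, slim_plate, oil, tin, dish, doming_block's own z axis and vertical above 0.7 rad).
It also fails if it takes over 72 s, if anything falls off the work surface, if the arm or the gripper's body presses on something with over 40 N, if the wrist force passes 120 N, or if a joint passes its speed limit or range.

## Working session

There is one attempt and no reset: what is moved stays moved. The work goes in short steps, Python scripts to look and compute and a tool call to move; the robot and the scene stay as the last step left them, time stands still between calls to the robot, and variables do not carry over. Pictures are saved under pics/ and viewed, at most 10 in all, crops included, and the job is handed in when it is done.

Besides the shell and the picture viewer there is one more tool, called after ">>>" by a JSON object that holds its "method" and its "body", one argument or row to a line. move_arm: Moves the arm, as the interface text tells. Shift numbers are shares of 0.02 m and turn numbers shares of 6 degrees, none past 1 either way. Its arguments: {"type":"object","properties":{"plan":{"type":"array"},"grip_force":{"type":"number"}},"required":["plan"]}

```bash
ls; mkdir -p pics; python3 - <<'E'
from workcell import *
import cv2,numpy as np
print({k:np.round(v,3).tolist() for k,v in observe().items()})
for n in("side","top"):
    f=grab_frame(n);cv2.imwrite(f"pics/{n}0.png",f["color"][:,:,::-1])
    print(n,np.round(f["intrinsics"],1).tolist(),np.round(f["position"],4).tolist(),np.round(f["orientation"],4).tolist())
f=grab_frame("wrist");print(np.round(f["tool_from_camera"],4).tolist(),f["intrinsics"])
E
```

```text
pics
{'clock': 0.0, 'qpos': [1.097, 0.522, -0.036, 1.6, 0.021, 1.021, -0.113], 'qd': [-0.002, -0.002, -0.0, -0.0, 0.0, -0.002, -0.002], 'joint_efforts': [0.003, -92.711, 1.982, -36.993, 0.018, 0.008, 0.0], 'position': [0.245, -0.574, 0.231], 'tool_rot': [-3.141, 0.0, 0.404], 'force': [-0.167, -0.786, -0.218], 'moment': [-0.015, -0.011, 0.002], 'finger_force': 0.0, 'grip_width': 0.085}
side [[554.2, 0.0, 322.5], [0.0, 554.2, 245.5], [0.0, 0.0, 1.0]] [0.3265, -0.9689, 0.91] [-2.2465, 0.0232, -0.2322]
top [[498.8, 0.0, 322.3], [0.0, 498.8, 243.7], [0.0, 0.0, 1.0]] [0.4718, -0.0712, 1.1723] [-3.0862, 0.0065, -1.571]
[[-0.0014, -0.9643, -0.2648, 0.0678], [1.0, -0.0013, -0.0004, -0.0], [0.0001, -0.2648, 0.9643, -0.1423], [0.0, 0.0, 0.0, 1.0]] [[396.56503227   0.         320.53488232]
 [  0.         396.56503227 241.77483027]
 [  0.           0.           1.        ]]
```

View pics/side0.png

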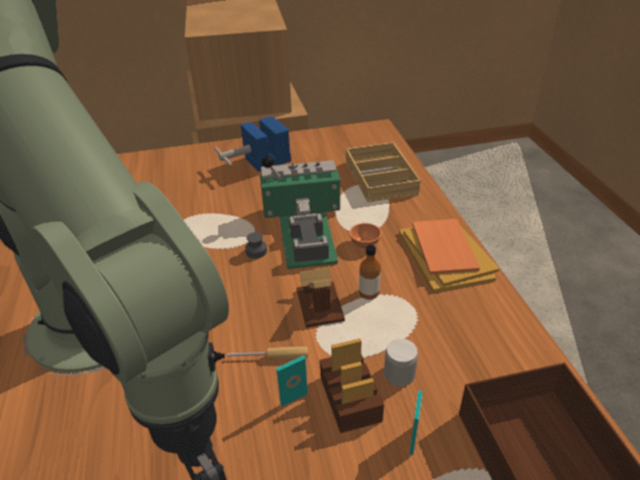

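View pics/top0.png

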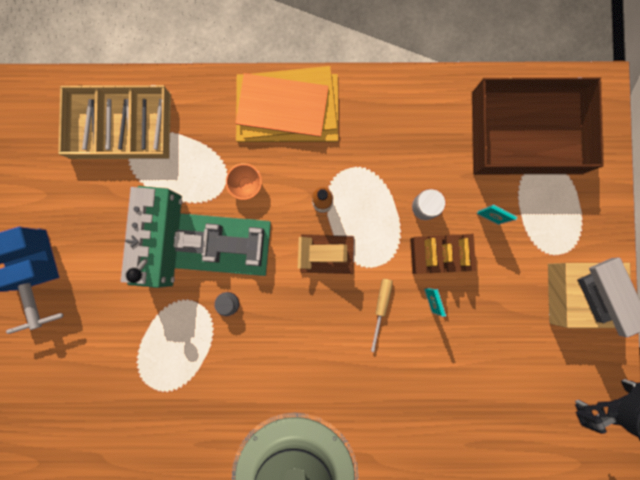

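The top view shows the press at left (y+), the rest at about (327,253), and the rack at (443,253) with plates at columns 431, 448 and 464. In the side view the rack is at (350,385), with the far plate at (347,352). I'll enlarge these areas.

```bash
cat > h.py <<'E'
import numpy as np,cv2
from scipy.spatial.transform import Rotation as R
from workcell import *
CAM={"side":(554.2,322.5,245.5,[0.3265,-0.9689,0.91],[-2.2465,0.0232,-0.2322]),"top":(498.8,322.3,243.7,[0.4718,-0.0712,1.1723],[-3.0862,0.0065,-1.571])}
def ray(cam,u,v):
    if isinstance(cam,str):
        f,cx,cy,p,o=CAM[cam];return np.array(p),R.from_euler('xyz',o).as_matrix()@[(u-cx)/f,(v-cy)/f,1]
    T,K=cam;d=T[:3,:3]@[(u-K[0,2])/K[0,0],(v-K[1,2])/K[1,1],1];return T[:3,3],d
def atz(cam,u,v,z):
    p,d=ray(cam,u,v);return p+d*(z-p[2])/d[2]
def tri(*obs):
    A=np.zeros((3,3));b=np.zeros(3)
    for c,u,v in obs:
        p,d=ray(c,u,v);d=d/np.linalg.norm(d);M=np.eye(3)-np.outer(d,d);A+=M;b+=M@p
    x=np.linalg.solve(A,b)
    return np.round(x,4),[round(float(np.linalg.norm(np.cross(x-ray(c,u,v)[0],ray(c,u,v)[1]/np.linalg.norm(ray(c,u,v)[1])))),4) for c,u,v in obs]
def proj(cam,P):
    if isinstance(cam,str):
        f,cx,cy,p,o=CAM[cam];q=R.from_euler('xyz',o).as_matrix().T@(np.array(P)-p);return np.round([f*q[0]/q[2]+cx,f*q[1]/q[2]+cy],1)
    T,K=cam;q=T[:3,:3].T@(np.array(P)-T[:3,3]);return np.round([K[0,0]*q[0]/q[2]+K[0,2],K[1,1]*q[1]/q[2]+K[1,2]],1)
def wrist(name=None):
    s=observe();f=grab_frame("wrist");W=np.eye(4);W[:3,:3]=R.from_euler('xyz',s["tool_rot"]).as_matrix();W[:3,3]=s["position"]
    if name:
        cv2.imwrite(f"pics/{name}.png",f["color"][:,:,::-1]);np.savez(f"pics/{name}.npz",T=W@f["tool_from_camera"],K=f["intrinsics"])
    return (W@f["tool_from_camera"],f["intrinsics"]),f["color"]
def load(n):
    z=np.load(f"pics/{n}.npz");return z["T"],z["K"]
def crop(fn,u,v,w,W,H):
    im=cv2.imread(f"pics/{fn}.png");h=w*H//W;return cv2.resize(im[v:v+h,u:u+w],(W,H),interpolation=cv2.INTER_CUBIC)
E
python3 - <<'E'
from h import *
m=np.vstack([np.hstack([crop("side0",310,330,100,400,300),crop("top0",395,220,100,400,300)]),np.hstack([crop("side0",240,150,130,400,300),crop("top0",110,175,180,400,300)])])
cv2.imwrite("pics/mos.png",m)
E
```

```text
(no output)
```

View pics/mos.png

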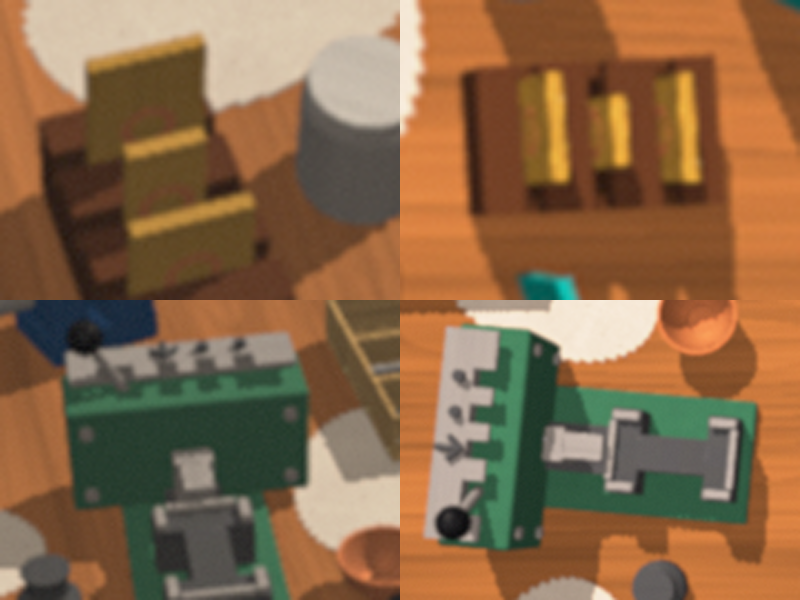

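The tall plate is in the far (+y) slot, and its top edge sits at mosaic side (88,64)-(205,40) and top (555,72)-(560,184). The arrow marks the notch nearest the parking bay, the one at press x = -14 mm. The knob is at mosaic side (85,336) and top (453,522). Next I'll triangulate these.

```bash
python3 - <<'E'
from h import *
S1=lambda x,y:("side",310+x/4,330+y/4)
T1=lambda x,y:("top",395+(x-400)/4,220+y/4)
S2=lambda x,y:("side",240+x/3.077,150+(y-300)/3.077)
T2=lambda x,y:("top",110+(x-400)/2.222,175+(y-300)/2.222)
print("plate far-x end",tri(S1(205,39),T1(555,72)))
print("plate near-x end",tri(S1(88,65),T1(560,184)))
print("short far/near",tri(S1(253,199),T1(688,72)),tri(S1(130,228),T1(694,184)))
print("slim",tri(S1(205,132),T1(622,96)),tri(S1(125,155),T1(626,168)))
print("knob",tri(S2(85,336),T2(453,522)))
# rack top corners at z=.055 top view
for p in [(470,72),(712,58),(722,210),(475,213)]: print("rackT",np.round(atz(*T1(*p),.055),4))
for p in [(742,420),(735,497),(610,410),(606,490)]: print("bed strips z.062",np.round(atz(*T2(*p),.062),4))
for p in [(757,404),(748,522)]: print("foot z.012",np.round(atz(*T2(*p),.012),4))
for p in [(298,236),(354,236),(354,273),(298,273)]: print("rest base?",np.round(atz("top",*p,.01),4))
for p in [(310,246),(346,246),(346,262),(310,262)]: print("rest slope",np.round(atz("top",*p,.1),4))
E
```

```text
plate far-x end (array([ 0.5414, -0.2995,  0.1201]), [0.0007, 0.0007])
plate near-x end (array([ 0.4833, -0.3015,  0.1206]), [0.0003, 0.0003])
short far/near (array([ 0.5424, -0.3761,  0.0967]), [0.0013, 0.0013]) (array([ 0.4833, -0.3783,  0.0977]), [0.0, 0.0])
slim (array([ 0.5299, -0.339 ,  0.1029]), [0.0004, 0.0004]) (array([ 0.4913, -0.3411,  0.1009]), [0.0005, 0.0005])
knob (array([0.464 , 0.3139, 0.171 ]), [0.0007, 0.0007])
rackT [ 0.5464 -0.2662  0.055 ]
rackT [ 0.5542 -0.4017  0.055 ]
rackT [ 0.4692 -0.4059  0.055 ]
rackT [ 0.4675 -0.2682  0.055 ]
bed strips z.062 [0.5663 0.0665 0.062 ]
bed strips z.062 [0.4889 0.073  0.062 ]
bed strips z.062 [0.5765 0.1996 0.062 ]
bed strips z.062 [0.496  0.2026 0.062 ]
foot z.012 [0.5875 0.057  0.012 ]
foot z.012 [0.4636 0.0657 0.012 ]
rest base? [ 0.5543 -0.0069  0.01  ]
rest base? [ 0.5542 -0.1377  0.01  ]
rest base? [ 0.468  -0.1374  0.01  ]
rest base? [ 0.468  -0.0071  0.01  ]
rest slope [ 0.5263 -0.0378  0.1   ]
rest slope [ 0.5263 -0.1152  0.1   ]
rest slope [ 0.4919 -0.1151  0.1   ]
rest slope [ 0.4919 -0.0378  0.1   ]
```

The heights check out: 0.120 for the tall plate, 0.097 for the short one and 0.101 for the slim one. The knob is where the geometry puts it. I'll write a planner that turns a target pose into repeated rows.

```bash
cat >> h.py <<'E'
def mat(p,Rm):
    T=np.eye(4);T[:3,:3]=Rm;T[:3,3]=p;return T
def cur():
    s=observe();return mat(s["position"],R.from_euler('xyz',s["tool_rot"]).as_matrix())
def seg(T0,T1,n=None,dec=3):
    """n equal rows taking T0 to T1; returns row and pose reached"""
    rv=R.from_matrix(T0[:3,:3].T@T1[:3,:3]).as_rotvec()
    dp=T0[:3,:3].T@(T1[:3,3]-T0[:3,3]);d6=np.radians(6)
    k=n or 1
    while 1:
        M=sum(R.from_rotvec(rv*i/k).as_matrix() for i in range(k));t=np.linalg.solve(M,dp)
        row=np.r_[t/.02,rv/k/d6]
        if n or abs(row).max()<=1: break
        k+=1
    row=np.round(row,dec);T=T0.copy()
    D=mat(row[:3]*.02,R.from_rotvec(row[3:]*d6).as_matrix())
    for i in range(k): T=T@D
    print(k,"x",row.tolist(),"->",np.round(T[:3,3],4).tolist());return T
def rot(z,y):
    z=np.array(z,float);z/=np.linalg.norm(z);y=np.array(y,float);y-=z*(y@z);y/=np.linalg.norm(y);return np.c_[np.cross(y,z),y,z]
E
python3 - <<'E'
from h import *
a=.034
Rd=rot([0,0,-1],[np.sin(a),-np.cos(a),0])
T=cur();x,y=.5122,-.3005
T=seg(T,mat([x,y,.231],Rd),20)
T=seg(T,mat([x,y,.086],Rd),9)
T=seg(T,mat([x,y,.206],Rd),8)
print(np.round(atz("top",323,193,.14),3))
E
```

```text
20 x [0.809, -0.519, -0.0, -0.0, 0.0, 0.177] -> [0.5123, -0.3008, 0.231]
9 x [-0.0, -0.002, 0.805, -0.001, 0.0, -0.001] -> [0.5122, -0.3004, 0.0861]
8 x [-0.0, 0.001, -0.749, 0.0, 0.0, -0.0] -> [0.5123, -0.3006, 0.2059]
[ 0.635 -0.066  0.14 ]
```

>>> {"method": "move_arm", "body": {
  "plan": [
    [[0.81,-0.52,0,0,0,0.177,-0.4],[0.81,-0.52,0,0,0,0.177,-0.4],[0.81,-0.52,0,0,0,0.177,-0.4],[0.81,-0.52,0,0,0,0.177,-0.4],[0.81,-0.52,0,0,0,0.177,-0.4],[0.81,-0.52,0,0,0,0.177,-0.4],[0.81,-0.52,0,0,0,0.177,-0.4],[0.81,-0.52,0,0,0,0.177,-0.4],[0.81,-0.52,0,0,0,0.177,-0.4],[0.81,-0.52,0,0,0,0.177,-0.4]]
  ]
}}

```text
clock: 1.15
position: [0.3668, -0.4245, 0.2312]
tool_rot: [-3.141, 0.0, 0.218]
force: [0.5, -0.0, 0.2]
grip_width: 0.0259
finger_force: 0.0
```

>>> {"method": "move_arm", "body": {
  "plan": [
    [[0.81,-0.52,0,0,0,0.177,-0.4],[0.81,-0.52,0,0,0,0.177,-0.4],[0.81,-0.52,0,0,0,0.177,-0.4],[0.81,-0.52,0,0,0,0.177,-0.4],[0.81,-0.52,0,0,0,0.177,-0.4],[0.81,-0.52,0,0,0,0.177,-0.4],[0.81,-0.52,0,0,0,0.177,-0.4],[0.81,-0.52,0,0,0,0.177,-0.4],[0.81,-0.52,0,0,0,0.177,-0.4],[0.81,-0.52,0,0,0,0.177,-0.4]]
  ]
}}

```text
clock: 2.15
position: [0.5132, -0.2999, 0.2311]
tool_rot: [-3.141, 0.0, 0.032]
force: [0.8, -0.2, -0.1]
grip_width: 0.0258
finger_force: 0.0
```

```bash
python3 - <<'E'
from h import *
c,im=wrist("w1")
T=cur();s=observe();print(np.round(T[:3,3],4),np.round(s["tool_rot"],4),s["grip_width"],s["clock"])
a=.034;Rd=rot([0,0,-1],[np.sin(a),-np.cos(a),0])
seg(T,mat([.5122,-.3005,.086],Rd),9)
for p in [(.5414,-.2995,.12),(.4833,-.3015,.12)]: print(proj(c,p))
E
```

```text
[ 0.5158 -0.2974  0.231 ] [-3.1402e+00 -9.0000e-04  3.4100e-02] 0.025667721556607806 2.2
9 x [-0.021, 0.017, 0.806, -0.001, -0.001, 0.0] -> [0.5122, -0.3004, 0.0859]
[321.9 196.6]
[322.1 281.4]
```

View pics/w1.png

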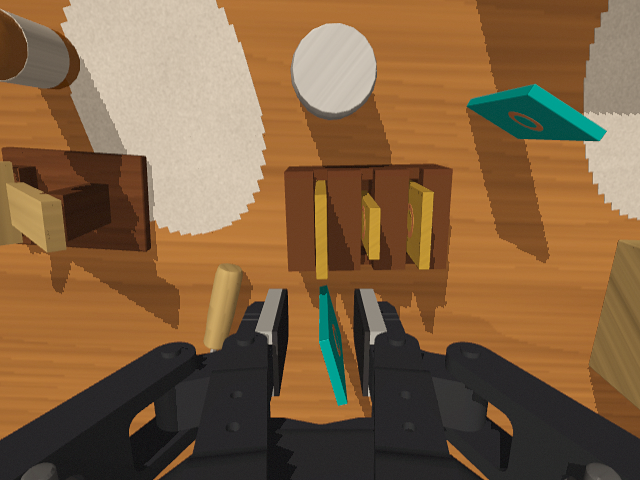

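The wrist view shows the tall plate's top strip at column 321, rows about 180-278, which includes its far end face. The near end was predicted at (322,281), so the measurement holds. The slim plate is at (371,225) and the short one at (420,225). Descend, grip and lift.

>>> {"method": "move_arm", "body": {
  "plan": [
    [[-0.02,0.017,0.806,0,0,0,-0.4],[-0.02,0.017,0.806,0,0,0,-0.4],[-0.02,0.017,0.806,0,0,0,-0.4],[-0.02,0.017,0.806,0,0,0,-0.4],[-0.02,0.017,0.806,0,0,0,-0.4],[-0.02,0.017,0.806,0,0,0,-0.4],[-0.02,0.017,0.806,0,0,0,-0.4],[-0.02,0.017,0.806,0,0,0,-0.4],[-0.02,0.017,0.806,0,0,0,-0.4],[0,0,0,0,0,0,-0.4]]
  ]
}}

```text
clock: 3.2
position: [0.508, -0.3032, 0.0843]
tool_rot: [-3.14, 0.003, 0.033]
force: [-0.8, 0.7, -0.2]
grip_width: 0.0259
finger_force: 0.0
```

>>> {"method": "move_arm", "body": {
  "plan": [
    [[0,0,0,0,0,0,-0.4],[0,0,0,0,0,0,-1],[0,0,0,0,0,0,-1],[0,0,0,0,0,0,-1],[0,0,0,0,0,0,-1],[0,0,0,0,0,0,-1],[0,0,0,0,0,0,-1],[0,0,0,0,0,0,-1],[0,0,-0.2,0,0,0,-1],[0,0,-0.4,0,0,0,-1]]
  ],
  "grip_force": 70
}}

```text
clock: 4.2
position: [0.5088, -0.3027, 0.0982]
tool_rot: [-3.14, 0.001, 0.034]
force: [0.0, 5.4, -7.6]
grip_width: 0.0069
finger_force: 67.9
```

>>> {"method": "move_arm", "body": {
  "plan": [
    [[0,0,-0.7,0,0,0,-1],[0,0,-0.7,0,0,0,-1],[0,0,-0.7,0,0,0,-1],[0,0,-0.7,0,0,0,-1],[0,0,-0.7,0,0,0,-1],[0,0,-0.7,0,0,0,-1],[0,0,-0.7,0,0,0,-1],[0,0,-0.7,0,0,0,-1],[0,0,-0.7,0,0,0,-1],[0,0,0,0,0,0,-1]]
  ]
}}

```text
clock: 5.2
position: [0.5099, -0.3042, 0.2263]
tool_rot: [3.14, -0.002, 0.033]
force: [0.3, -0.7, -4.1]
grip_width: 0.0068
finger_force: 69.0
```

```bash
python3 - <<'E'
from h import *
c,im=wrist("w2")
m=np.vstack([np.hstack([crop("side0",285,255,80,400,300),crop("top0",286,220,80,400,300)]),np.hstack([crop("w1",0,140,160,400,300),crop("w2",0,100,400,400,300)])])
cv2.imwrite("pics/mos2.png",m)
s=observe();print(s["position"],s["tool_rot"],s["grip_width"],s["force"],s["clock"])
E
```

```text
[ 0.50954716 -0.30389026  0.22504409] [ 3.14093255e+00 -1.24760599e-03  3.30257777e-02] 0.006882453766426642 [-0.52670341 -0.03829706 -5.50243896] 5.25
```

View pics/mos2.png

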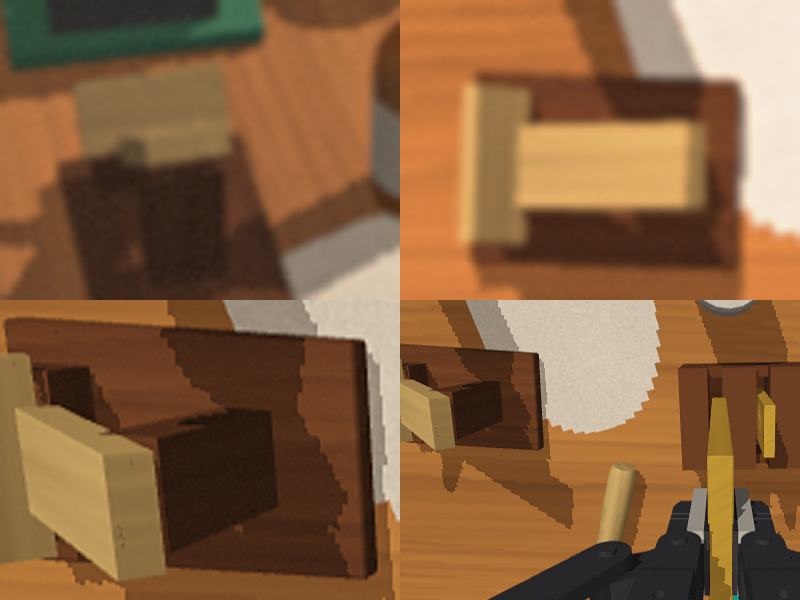

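The mosaic shows the rest: ledge at left in the top panel (465,83)-(460,243), slope slab (518,122)-(690,208), base to (740,80)-(738,265). The plate hangs straight in the grip. I'll triangulate the top edge of the slab.

```bash
python3 - <<'E'
from h import *
c=load("w1");S=lambda x,y:("side",285+x/5,255+y/5);t=lambda x,y:("top",286+(x-400)/5,220+y/5);w=lambda x,y:(c,x/2.5,140+(y-300)/2.5)
print("slab top edge",tri(w(103,460),t(690,125)),tri(w(120,580),t(686,208)))
print("side",tri(S(225,122),t(706,125)),tri(S(137,133),t(688,208)))
for z in(.01,.014): print("base edge",np.round(atz(*w(365,342),z),4),np.round(atz(*w(373,572),z),4), np.round(atz(*t(742,82),z),4),np.round(atz(*t(738,265),z),4))
print("ledge outer, z",[np.round(atz(*t(*p),.061),4).tolist() for p in[(465,83),(460,243),(530,92),(526,243)]])
print("slab foot end @.04",[np.round(atz(*t(*p),.04),4).tolist() for p in[(519,122),(516,207)]])
E
```

```text
slab top edge (array([ 0.5283, -0.1105,  0.1086]), [0.0004, 0.0004]) (array([ 0.4933, -0.1086,  0.1064]), [0.0008, 0.0008])
side (array([ 0.5265, -0.1169,  0.116 ]), [0.0011, 0.0011]) (array([ 0.4906, -0.1093,  0.1113]), [0.0019, 0.0019])
base edge [ 0.5552 -0.1414  0.01  ] [ 0.469  -0.1371  0.01  ] [ 0.5533 -0.1386  0.01  ] [ 0.468  -0.1364  0.01  ]
base edge [ 0.5555 -0.1431  0.014 ] [ 0.4702 -0.1388  0.014 ] [ 0.553  -0.1384  0.014 ] [ 0.468  -0.1362  0.014 ]
ledge outer, z [[0.5493, -0.0119, 0.061], [0.4779, -0.0099, 0.061], [0.5453, -0.041, 0.061], [0.4779, -0.0393, 0.061]]
slab foot end @.04 [[0.533, -0.0354, 0.04], [0.4944, -0.0341, 0.04]]
```

```bash
cat >> h.py <<'E'
F=np.array([.5138,-.0352,.040]);ry=-.04
ex=np.array([np.cos(ry),np.sin(ry),0]);ey=np.array([-np.sin(ry),np.cos(ry),0]);ez=np.array([0,0,1.])
s48,c48=np.sin(np.radians(48)),np.cos(np.radians(48))
u=-s48*ey+c48*ez;n=c48*ey+s48*ez
E
python3 - <<'E'
from h import *
l=np.radians(30);p=-np.sin(l)*ey+np.cos(l)*ez;q=np.cos(l)*ey+np.sin(l)*ez
Rl=rot(-p,-q);B=F+.0055*n+.004*u
E=B+.0745*p-.003*ex
T=cur();print(E)
T=seg(T,mat(E+.06*p,Rl),19)
T=seg(T,mat(E,Rl),8)
E
```

```text
[ 0.50934109 -0.07159316  0.11128271]
19 x [-0.006, -0.482, 0.292, 0.263, 0.009, 0.036] -> [0.508, -0.1015, 0.163]
8 x [0.001, -0.001, 0.374, 0.001, -0.0, 0.0] -> [0.5094, -0.0715, 0.1113]
```

```bash
python3 - <<'E'
from h import *
l=np.radians(30);p=-np.sin(l)*ey+np.cos(l)*ez;q=np.cos(l)*ey+np.sin(l)*ez
Rl=rot(-p,-q);E=F+.0055*n+.004*u+.0745*p-.003*ex
T=cur();T=seg(T,mat(E+.11*p,Rl),18)
seg(T,mat(E,Rl),9)
E
```

```text
18 x [-0.008, -0.471, 0.172, 0.278, 0.009, 0.038] -> [0.507, -0.1264, 0.2066]
9 x [0.001, 0.001, 0.611, -0.0, 0.001, -0.0] -> [0.5094, -0.0716, 0.1113]
```

>>> {"method": "move_arm", "body": {
  "plan": [
    [[-0.008,-0.471,0.172,0.278,0.009,0.038,-1],[-0.008,-0.471,0.172,0.278,0.009,0.038,-1],[-0.008,-0.471,0.172,0.278,0.009,0.038,-1],[-0.008,-0.471,0.172,0.278,0.009,0.038,-1],[-0.008,-0.471,0.172,0.278,0.009,0.038,-1],[-0.008,-0.471,0.172,0.278,0.009,0.038,-1],[-0.008,-0.471,0.172,0.278,0.009,0.038,-1],[-0.008,-0.471,0.172,0.278,0.009,0.038,-1],[-0.008,-0.471,0.172,0.278,0.009,0.038,-1],[-0.008,-0.471,0.172,0.278,0.009,0.038,-1]]
  ]
}}

```text
clock: 6.25
position: [0.5062, -0.2054, 0.2024]
tool_rot: [-2.848, -0.004, -0.008]
force: [0.2, -0.3, -4.9]
grip_width: 0.0072
finger_force: 68.8
```

>>> {"method": "move_arm", "body": {
  "plan": [
    [[-0.008,-0.471,0.172,0.278,0.009,0.038,-1],[-0.008,-0.471,0.172,0.278,0.009,0.038,-1],[-0.008,-0.471,0.172,0.278,0.009,0.038,-1],[-0.008,-0.471,0.172,0.278,0.009,0.038,-1],[-0.008,-0.471,0.172,0.278,0.009,0.038,-1],[-0.008,-0.471,0.172,0.278,0.009,0.038,-1],[-0.008,-0.471,0.172,0.278,0.009,0.038,-1],[-0.008,-0.471,0.172,0.278,0.009,0.038,-1],[0,0,0,0,0,0,-1],[0,0,0,0,0,0,-1]]
  ]
}}

```text
clock: 7.25
position: [0.5067, -0.1265, 0.2059]
tool_rot: [-2.618, 0.002, -0.04]
force: [-0.2, -0.9, -4.7]
grip_width: 0.0069
finger_force: 68.9
```

```bash
python3 - <<'E'
from h import *
s=observe();print(np.round(s["position"],4),np.round(s["tool_rot"],3),s["clock"])
l=np.radians(30);p=-np.sin(l)*ey+np.cos(l)*ez;q=np.cos(l)*ey+np.sin(l)*ez
Rl=rot(-p,-q);E=F+.0055*n+.004*u+.0745*p-.003*ex
T=cur();T=seg(T,mat(E+.02*p,Rl),8);seg(T,mat(E,Rl),4)
E
```

```text
[ 0.5067 -0.1265  0.2059] [-2.618e+00  2.000e-03 -4.000e-02] 7.25
8 x [0.004, -0.002, 0.559, -0.0, 0.002, -0.001] -> [0.509, -0.0815, 0.1286]
4 x [-0.001, 0.001, 0.249, -0.001, 0.001, -0.0] -> [0.5093, -0.0716, 0.1113]
```

>>> {"method": "move_arm", "body": {
  "plan": [
    [[0.004,0,0.56,0,0,0,-1],[0.004,0,0.56,0,0,0,-1],[0.004,0,0.56,0,0,0,-1],[0.004,0,0.56,0,0,0,-1],[0.004,0,0.56,0,0,0,-1],[0.004,0,0.56,0,0,0,-1],[0.004,0,0.56,0,0,0,-1],[0.004,0,0.56,0,0,0,-1],[0,0,0.2,0,0,0,-1],[0,0,0.2,0,0,0,-1]]
  ]
}}

```text
clock: 8.25
position: [0.5091, -0.0773, 0.1211]
tool_rot: [-2.617, 0.002, -0.04]
force: [-0.3, 0.2, -4.7]
grip_width: 0.007
finger_force: 68.7
```

>>> {"method": "move_arm", "body": {
  "plan": [
    [[0,0,0.1,0,0,0,-1],[0,0,0.1,0,0,0,-1],[0,0,0.1,0,0,0,-1],[0,0,0.1,0,0,0,-1],[0,0,0.1,0,0,0,-1],[0,0,0.1,0,0,0,-1],[0,0,0,0,0,0,-1],[0,0,0,0,0,0,-1],[0,0,0,0,0,0,-1],[0,0,0,0,0,0,-1]]
  ]
}}

```text
clock: 9.25
position: [0.5093, -0.0715, 0.1111]
tool_rot: [-2.617, 0.002, -0.04]
force: [-0.0, -0.5, -5.5]
grip_width: 0.007
finger_force: 68.7
```

```bash
python3 - <<'E'
from h import *
s=observe();print(np.round(s["position"],4),np.round(s["tool_rot"],3),s["clock"],np.round(s["force"],2),np.round(s["moment"],2))
wrist("w3")
f=grab_frame("side");cv2.imwrite("pics/side3.png",f["color"][:,:,::-1])
cv2.imwrite("pics/mos3.png",np.hstack([crop("w3",120,0,400,400,560),crop("side3",265,210,100,400,560)]))
E
```

```text
[ 0.5093 -0.0715  0.1111] [-2.617e+00  2.000e-03 -4.000e-02] 9.25 [-0.05 -0.54 -5.54] [-1.05  0.1  -0.03]
```

View pics/mos3.png

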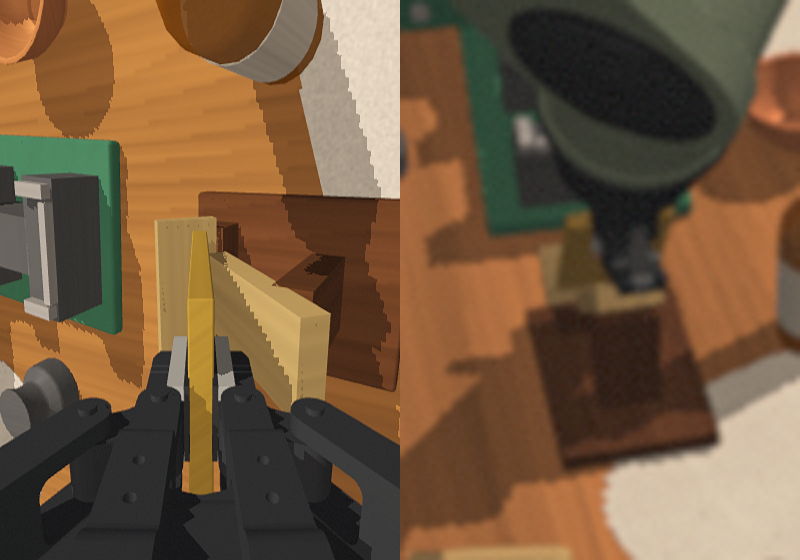

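The plate's lower edge is in the V, between the ledge (at left) and the slope. There is no contact yet. Lower about 4 mm more, then open.

>>> {"method": "move_arm", "body": {
  "plan": [
    [[0,0,0.05,0,0,0,-1],[0,0,0.05,0,0,0,-1],[0,0,0.05,0,0,0,-1],[0,0,0.05,0,0,0,-1],[0,0,0,0,0,0,-1],[0,0,0,0,0,0,-0.9],[0,0,0,0,0,0,-0.8],[0,0,0,0,0,0,-0.7],[0,0,0,0,0,0,-0.6],[0,0,0,0,0,0,-0.5]]
  ]
}}

```text
clock: 10.35
position: [0.5093, -0.0692, 0.1074]
tool_rot: [-2.617, 0.002, -0.039]
force: [0.2, -0.9, -0.1]
grip_width: 0.0218
finger_force: 0.6
```

>>> {"method": "move_arm", "body": {
  "plan": [
    [[0,0,0,0,0,0,-0.45],[0,0,0,0,0,0,-0.45],[0,0,-0.2,0,0,0,-0.45],[0,0,-0.4,0,0,0,-0.45],[0,0,-0.5,0,0,0,-0.45],[0,0,-0.6,0,0,0,-0.45],[0,0,-0.8,0,0,0,-0.45],[0,0,-0.8,0,0,0,-0.45],[0,0,-0.8,0,0,0,-0.45],[0,0,-0.8,0,0,0,-0.45]]
  ]
}}

```text
clock: 11.35
position: [0.5076, -0.1192, 0.194]
tool_rot: [-2.618, 0.001, -0.04]
force: [0.2, -0.2, 0.5]
grip_width: 0.0231
finger_force: 0.0
```

```bash
python3 - <<'E'
from h import *
s=observe();print(np.round(s["position"],4),np.round(s["tool_rot"],3),s["clock"],np.round(s["force"],2))
# regrasp: plate centre when leaning
C=F+.055*u+.004*n;print("centre",C)
Rg=rot(-n,ex)
print("rotvec between",np.degrees(R.from_matrix(cur()[:3,:3].T@Rg).as_rotvec()), np.degrees(R.from_matrix(cur()[:3,:3].T@rot(-n,-ex)).as_rotvec()),s["qpos"])
E
```

```text
[ 0.5076 -0.1192  0.194 ] [-2.618e+00  1.000e-03 -4.000e-02] 11.35 [ 0.22 -0.15  0.55]
centre [ 0.51227255 -0.07336589  0.07977476]
rotvec between [-55.92097616 -55.78294535 -76.85070038] [-55.78692202  55.92496267  76.87913301] [ 0.59019399  0.55151299 -0.25097018  1.79725592 -0.42773935  1.02784135
 -0.98318345]
```

```bash
python3 - <<'E'
from h import *
C=F+.055*u+.004*n
T0=cur();T1=mat(C+.15*n,rot(-n,ex));T=seg(T0,T1,20,2)
rv=R.from_matrix(T0[:3,:3].T@T1[:3,:3]).as_rotvec()
E
```

```text
20 x [0.29, -0.31, -0.02, -0.47, -0.46, -0.64] -> [0.5162, 0.0256, 0.1909]
```

>>> {"method": "move_arm", "body": {
  "plan": [
    [[0.29,-0.31,-0.02,-0.47,-0.46,-0.64,-0.45],[0.29,-0.31,-0.02,-0.47,-0.46,-0.64,-0.45],[0.29,-0.31,-0.02,-0.47,-0.46,-0.64,-0.45],[0.29,-0.31,-0.02,-0.47,-0.46,-0.64,-0.45],[0.29,-0.31,-0.02,-0.47,-0.46,-0.64,-0.45],[0.29,-0.31,-0.02,-0.47,-0.46,-0.64,-0.45],[0.29,-0.31,-0.02,-0.47,-0.46,-0.64,-0.45],[0.29,-0.31,-0.02,-0.47,-0.46,-0.64,-0.45],[0.29,-0.31,-0.02,-0.47,-0.46,-0.64,-0.45],[0.29,-0.31,-0.02,-0.47,-0.46,-0.64,-0.45]]
  ]
}}

```text
clock: 12.35
position: [0.5447, -0.0477, 0.2115]
tool_rot: [-3.032, 0.262, 0.746]
force: [-0.1, 0.5, 0.5]
grip_width: 0.0233
finger_force: 0.0
```

>>> {"method": "move_arm", "body": {
  "plan": [
    [[0.29,-0.31,-0.02,-0.47,-0.46,-0.64,1],[0.29,-0.31,-0.02,-0.47,-0.46,-0.64,1],[0.29,-0.31,-0.02,-0.47,-0.46,-0.64,1],[0.29,-0.31,-0.02,-0.47,-0.46,-0.64,1],[0.29,-0.31,-0.02,-0.47,-0.46,-0.64,1],[0.29,-0.31,-0.02,-0.47,-0.46,-0.64,1],[0.29,-0.31,-0.02,-0.47,-0.46,-0.64,1],[0.29,-0.31,-0.02,-0.47,-0.46,-0.64,1],[0.29,-0.31,-0.02,-0.47,-0.46,-0.64,1],[0.29,-0.31,-0.02,-0.47,-0.46,-0.64,1]]
  ]
}}

```text
clock: 13.35
position: [0.5165, 0.0265, 0.1905]
tool_rot: [3.125, 0.734, 1.522]
force: [0.6, 0.9, -0.2]
grip_width: 0.085
finger_force: 0.0
```

>>> {"method": "move_arm", "body": {
  "plan": [
    [[0,0,0,0,0,0,1],[0,0,0,0,0,0,1],[0,0,0,0,0,0,1],[0,0,0,0,0,0,1],[0,0,0,0,0,0,1],[0,0,0,0,0,0,1],[0,0,0,0,0,0,1],[0,0,0,0,0,0,1],[0,0,0,0,0,0,1],[0,0,0,0,0,0,1]]
  ]
}}

```text
clock: 14.35
position: [0.5161, 0.0264, 0.1894]
tool_rot: [3.128, 0.732, 1.522]
force: [-0.1, 0.3, -0.0]
grip_width: 0.0855
finger_force: 0.0
```

```bash
python3 - <<'E'
from h import *
s=observe();print(np.round(s["position"],4),np.round(s["tool_rot"],3),s["clock"],s["grip_width"],s["qpos"])
c,_=wrist("w4");C=F+.055*u+.004*n
print("expected plate corners px",[proj(c,F+a*ex+b*u+.008*n).tolist() for a in(-.029,.029) for b in(0,.11)])
T=cur();T1=mat(C-.019*n,rot(-n,ex));seg(T,T1,10)
E
```

```text
[0.5161 0.0264 0.1894] [3.128 0.732 1.522] 14.35 0.0855246212785159 [-0.35604036  0.61760691 -0.26238726  1.82250183  0.74429545  1.32471063
 -1.06981901]
expected plate corners px [[277.0, 153.0], [282.2, 297.5], [359.0, 152.3], [356.6, 296.7]]
10 x [-0.005, -0.003, 0.836, 0.008, -0.001, -0.007] -> [0.5117, -0.086, 0.0657]
```

View pics/w4.png

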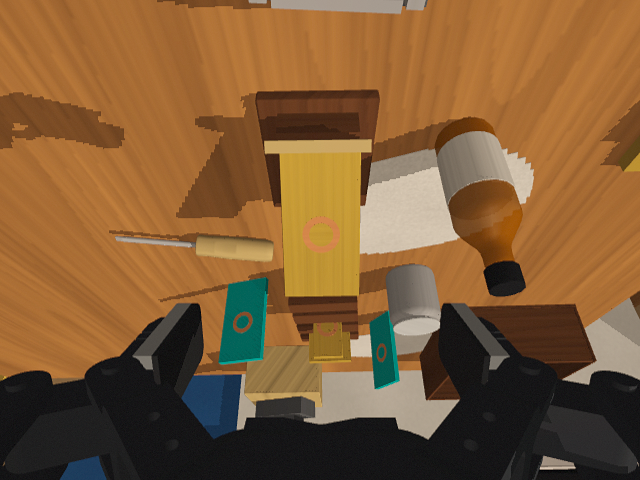

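The plate leans centred on the rest, with corners at (281,153), (361,153), (285,296) and (360,297). That is about 2 mm to +x of prediction, so I'll shift by that, go down and grip across the width.

>>> {"method": "move_arm", "body": {
  "plan": [
    [[-0.005,0.008,0.836,0.008,0,-0.007,1],[-0.005,0.008,0.836,0.008,0,-0.007,1],[-0.005,0.008,0.836,0.008,0,-0.007,1],[-0.005,0.008,0.836,0.008,0,-0.007,1],[-0.005,0.008,0.836,0.008,0,-0.007,1],[-0.005,0.008,0.836,0.008,0,-0.007,1],[-0.005,0.008,0.836,0.008,0,-0.007,1],[-0.005,0.008,0.836,0.008,0,-0.007,1],[-0.005,0.008,0.836,0.008,0,-0.007,1],[-0.005,0.008,0.836,0.008,0,-0.007,1]]
  ]
}}

```text
clock: 15.4
position: [0.5139, -0.087, 0.0647]
tool_rot: [-3.141, 0.732, 1.532]
force: [0.6, 0.4, 0.1]
grip_width: 0.0853
finger_force: 0.0
```

>>> {"method": "move_arm", "body": {
  "plan": [
    [[0,0,0,0,0,0,1],[0,0,0,0,0,0,1],[0,0,0,0,0,0,0.5],[0,0,0,0,0,0,0.3],[0,0,0,0,0,0,-1],[0,0,0,0,0,0,-1],[0,0,0,0,0,0,-1],[0,0,0,0,0,0,-1],[0,0,0,0,0,0,-1],[0,0,0,0,0,0,-1]]
  ],
  "grip_force": 50
}}

```text
clock: 16.4
position: [0.5143, -0.0853, 0.0663]
tool_rot: [3.141, 0.731, 1.531]
force: [-1.8, 3.0, 7.0]
grip_width: 0.057
finger_force: 52.2
```

```bash
python3 - <<'E'
from h import *
s=observe();print(np.round(s["position"],4),np.round(s["tool_rot"],3),s["clock"],np.round(s["force"],1))
T=cur();C=F+.055*u+.004*n+.0022*ex
print("plate centre in tool",np.round(T[:3,:3].T@(C-T[:3,3]),4), "normal in tool",np.round(T[:3,:3].T@n,3))
c4=load("w4")
# bed from top0 strips again
E
```

```text
[ 0.5143 -0.0853  0.0663] [3.141 0.731 1.531] 16.4 [-1.8  3.   7. ]
plate centre in tool [-0.0002 -0.0003 -0.018 ] normal in tool [ 0.002  0.001 -1.   ]
```

```bash
python3 - <<'E'
from h import *
T=cur();T=seg(T,mat(T[:3,3]+.11*n,T[:3,:3]),8)
py=-.07;px=np.array([np.cos(py),np.sin(py),0])
T=seg(T,mat([.531,.1365,.19],rot([0,0,-1],px)),12)
S=lambda x,y:("side",240+x/3.077,150+(y-300)/3.077)
t=lambda x,y:("top",110+(x-400)/2.222,175+(y-300)/2.222)
E
```

```text
8 x [0.001, 0.001, -0.687, 0.0, 0.0, 0.0] -> [0.5173, -0.0119, 0.148]
12 x [0.516, 0.025, -0.41, 0.009, 0.582, 0.023] -> [0.531, 0.1365, 0.1901]
```

>>> {"method": "move_arm", "body": {
  "plan": [
    [[0,0,-0.3,0,0,0,-1],[0,0,-0.65,0,0,0,-1],[0,0,-0.65,0,0,0,-1],[0,0,-0.65,0,0,0,-1],[0,0,-0.65,0,0,0,-1],[0,0,-0.65,0,0,0,-1],[0,0,-0.65,0,0,0,-1],[0,0,-0.65,0,0,0,-1],[0,0,-0.65,0,0,0,-1],[0.26,0.012,-0.2,0.005,0.291,0.012,-1]]
  ]
}}

```text
clock: 17.4
position: [0.5178, -0.0044, 0.1478]
tool_rot: [3.141, 0.7, 1.531]
force: [-0.1, 1.1, -4.5]
grip_width: 0.0565
finger_force: 54.6
```

>>> {"method": "move_arm", "body": {
  "plan": [
    [[0.516,0.025,-0.41,0.009,0.582,0.023,-1],[0.516,0.025,-0.41,0.009,0.582,0.023,-1],[0.516,0.025,-0.41,0.009,0.582,0.023,-1],[0.516,0.025,-0.41,0.009,0.582,0.023,-1],[0.516,0.025,-0.41,0.009,0.582,0.023,-1],[0.516,0.025,-0.41,0.009,0.582,0.023,-1],[0.516,0.025,-0.41,0.009,0.582,0.023,-1],[0.516,0.025,-0.41,0.009,0.582,0.023,-1],[0.516,0.025,-0.41,0.009,0.582,0.023,-1],[0.516,0.025,-0.41,0.009,0.582,0.023,-1]]
  ]
}}

```text
clock: 18.4
position: [0.529, 0.1196, 0.1788]
tool_rot: [3.141, 0.089, 1.504]
force: [0.5, 0.6, -4.4]
grip_width: 0.0569
finger_force: 54.5
```

>>> {"method": "move_arm", "body": {
  "plan": [
    [[0.516,0.025,-0.41,0.009,0.582,0.023,-1],[0.26,0.012,-0.2,0.005,0.291,0.012,-1],[0,0,0,0,0,0,-1],[0,0,0,0,0,0,-1],[0,0,0,0,0,0,-1],[0,0,0,0,0,0,-1],[0,0,0,0,0,0,-1],[0,0,0,0,0,0,-1],[0,0,0,0,0,0,-1],[0,0,0,0,0,0,-1]]
  ]
}}

```text
clock: 19.4
position: [0.5308, 0.1357, 0.1895]
tool_rot: [-3.141, 0.0, 1.5]
force: [-0.1, -0.5, -4.1]
grip_width: 0.0566
finger_force: 54.6
```

```bash
python3 - <<'E'
from h import *
s=observe();print(np.round(s["position"],4),np.round(s["tool_rot"],3),s["clock"],np.round(s["force"],1),s["grip_width"],s["qpos"])
c,_=wrist("w5")
py=-.07;x=np.array([np.cos(py),np.sin(py),0]);y=np.array([-np.sin(py),np.cos(py),0]);b=np.array([.531,.1365,0])
for a,d,z in[(.032,.062,.062),(-.032,.062,.062),(-.032,.036,.062),(.032,.036,.062),(.032,.058,.062),(0,.058,.062),(0,-.058,.062)]: print((a,d,z),proj(c,b+a*x+d*y+z*ez))
E
```

```text
[0.5308 0.1357 0.1895] [-3.141  0.     1.5  ] 19.4 [-0.1 -0.5 -4.1] 0.056604794030348474 [ 0.03236916  0.49445236 -0.53278904  1.82681177  0.31128303  0.90499594
 -0.71317702]
(0.032, 0.062, 0.062) [368.4 139.9]
(-0.032, 0.062, 0.062) [271.3 140. ]
(-0.032, 0.036, 0.062) [272.6 179.7]
(0.032, 0.036, 0.062) [367.2 179.5]
(0.032, 0.058, 0.062) [368.2 146.1]
(0, 0.058, 0.062) [319.9 146.2]
(0, -0.058, 0.062) [320.2 307.5]
```

View pics/w5.png

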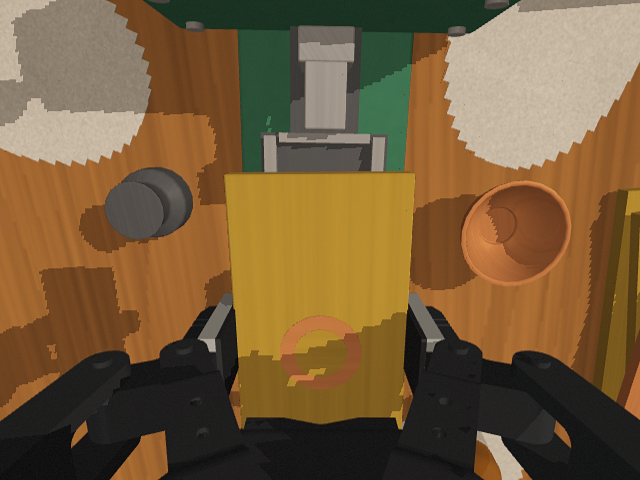

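The plate is held level. The +y stop and side strips are visible at (263-386, 134-172), and the dog is clear above at (326,95). Now I'll read the strip edges from intensity profiles.

```bash
python3 - <<'E'
from h import *
g=cv2.imread("pics/w5.png",0).astype(int)
print("row155 L",list(zip(range(258,284),g[155,258:284])));print("row155 R",list(zip(range(366,392),g[155,366:392])))
for c in(300,345): print("col",c,list(zip(range(128,150),g[128:150,c])))
for r in(50,110,130): print("foot row",r,g[r,236:248],g[r,404:420])
print("plate L",g[200,220:234],"R",g[200,408:420],"top",g[166:180,320])
E
```

```text
row155 L [(258, np.int64(64)), (259, np.int64(66)), (260, np.int64(65)), (261, np.int64(53)), (262, np.int64(52)), (263, np.int64(45)), (264, np.int64(156)), (265, np.int64(152)), (266, np.int64(150)), (267, np.int64(150)), (268, np.int64(148)), (269, np.int64(148)), (270, np.int64(147)), (271, np.int64(149)), (272, np.int64(152)), (273, np.int64(152)), (274, np.int64(152)), (275, np.int64(155)), (276, np.int64(114)), (277, np.int64(88)), (278, np.int64(78)), (279, np.int64(80)), (280, np.int64(82)), (281, np.int64(82)), (282, np.int64(79)), (283, np.int64(82))]
row155 R [(366, np.int64(56)), (367, np.int64(56)), (368, np.int64(56)), (369, np.int64(54)), (370, np.int64(57)), (371, np.int64(62)), (372, np.int64(135)), (373, np.int64(152)), (374, np.int64(149)), (375, np.int64(149)), (376, np.int64(148)), (377, np.int64(146)), (378, np.int64(147)), (379, np.int64(150)), (380, np.int64(151)), (381, np.int64(152)), (382, np.int64(152)), (383, np.int64(157)), (384, np.int64(103)), (385, np.int64(83)), (386, np.int64(84)), (387, np.int64(96)), (388, np.int64(94)), (389, np.int64(95)), (390
[... 812 characters left out ...]
, np.int64(151)), (142, np.int64(155)), (143, np.int64(99)), (144, np.int64(52)), (145, np.int64(55)), (146, np.int64(54)), (147, np.int64(53)), (148, np.int64(78)), (149, np.int64(84))]
foot row 50 [83 84 57 59 62 63 63 64 65 64 64 64] [62 63 63 64 64 65 57 52 43 71 72 73 72 71 74 76]
foot row 110 [79 78 78 80 65 60 62 66 65 66 64 65] [ 96  97  96  97  99 111 107 103 103 106 110 112 114 116 115 115]
foot row 130 [78 78 78 79 80 62 61 62 64 66 66 64] [ 94  93  90 114 113 109 107 104 101 106 109 111 113 116 115 117]
plate L [ 82  83  82  80  80  82 116 142 140 141 141 142 141 143] R [144 142 144 143 144 156 112 112 114 115 117 116] top [ 83  82  81  81  84  91  95  99 132 139 139 139 139 140]
```

```bash
python3 - <<'E'
from h import *
c=load("w5");A=lambda u,v,z:atz(c,u+.0,v,z)[:2]
L=[A(238,50,.012),A(241,130,.012)];Rr=[A(413,50,.012),A(407,130,.012)]
for e in(L,Rr): d=e[0]-e[1];print("yaw from foot edge",-d[0]/d[1])
g=cv2.imread("pics/w5.png",0).astype(float)
rows=[(r,int(np.argmax(np.abs(np.diff(g[r,270:282]))))+270.5,int(np.argmax(np.abs(np.diff(g[r,366:378]))))+366.5) for r in(147,151,155,159,163,167)]
print(rows)
def sub(col): # subpixel row of the stop inner edge, 50% crossing
    p=g[136:148,col];i=[k for k in range(len(p)-1) if p[k]>100>=p[k+1]][-1];return 136+i+(p[i]-100)/(p[i]-p[i+1])
cs=list(range(296,365,4));
pts=np.array([A(k,sub(k),.062) for k in cs]);f=np.polyfit(pts[:,0],pts[:,1],1);print("stop edge yaw",f[0],"resid",np.std(pts[:,1]-np.polyval(f,pts[:,0])))
il,ir=A(276.2,155,.062),A(371.7,155,.062);print("inner L,R",il,ir,np.linalg.norm(il-ir))
py=f[0];x=np.array([np.cos(py),np.sin(py)]);y=np.array([-np.sin(py),np.cos(py)])
m=(il+ir)/2;sd=(pts.mean(0)-m)@y
print("bed centre",m+y*(sd-.058),py)
T=cur();pz=.1895+.018+.004
e=A(319.75,173.5,pz);print("plate end from TCP along tool x",(e-T[:2,3])@T[:2,0],"mid width off",(e-T[:2,3])@T[:2,1])
E
```

```text
yaw from foot edge -0.08620778842747456
yaw from foot edge -0.0921171170516666
[(147, 275.5, 371.5), (151, 276.5, 371.5), (155, 275.5, 371.5), (159, 276.5, 371.5), (163, 276.5, 371.5), (167, 276.5, 370.5)]
stop edge yaw -0.08914806058763873 resid 4.7336934856885015e-05
inner L,R [0.50565907 0.19075161] [0.56906185 0.18619541] 0.0635662738387935
bed centre [0.53291653 0.13875678] -0.08914806058763873
plate end from TCP along tool x 0.055656485598321793 mid width off 0.0003992942098931501
```

The bed centre is (0.5329, 0.1388) with press yaw -0.089 rad. The pocket width reads 63.4 mm against a true 64. Next, align, descend and check the force.

```bash
cat >> h.py <<'E'
py=-.089;px=np.array([np.cos(py),np.sin(py),0]);pyv=np.array([-np.sin(py),np.cos(py),0]);bed=np.array([.5329,.1388,0])
Rp=rot([0,0,-1],px)
E
python3 - <<'E'
from h import *
T=cur();b=bed-.0005*pyv
T=seg(T,mat(b+.10*ez,Rp),9)
seg(T,mat(b+.05*ez,Rp),6)
E
```

```text
9 x [0.016, 0.01, 0.497, -0.001, 0.0, 0.02] -> [0.5328, 0.1383, 0.1001]
6 x [-0.0, 0.001, 0.417, 0.0, 0.0, -0.0] -> [0.5329, 0.1383, 0.05]
```

>>> {"method": "move_arm", "body": {
  "plan": [
    [[0.016,0.01,0.497,0,0,0.02,-1],[0.016,0.01,0.497,0,0,0.02,-1],[0.016,0.01,0.497,0,0,0.02,-1],[0.016,0.01,0.497,0,0,0.02,-1],[0.016,0.01,0.497,0,0,0.02,-1],[0.016,0.01,0.497,0,0,0.02,-1],[0.016,0.01,0.497,0,0,0.02,-1],[0.016,0.01,0.497,0,0,0.02,-1],[0.016,0.01,0.497,0,0,0.02,-1],[0,0,0,0,0,0,-1]]
  ]
}}

```text
clock: 20.45
position: [0.5322, 0.1382, 0.0987]
tool_rot: [-3.139, 0.001, 1.482]
force: [0.1, 0.3, -3.8]
grip_width: 0.0568
finger_force: 54.7
```

>>> {"method": "move_arm", "body": {
  "plan": [
    [[0,0,0.4,0,0,0,-1],[0,0,0.4,0,0,0,-1],[0,0,0.4,0,0,0,-1],[0,0,0.4,0,0,0,-1],[0,0,0.4,0,0,0,-1],[0,0,0.2,0,0,0,-1],[0,0,0.2,0,0,0,-1],[0,0,0,0,0,0,-1],[0,0,0,0,0,0,-1],[0,0,0,0,0,0,-1]]
  ]
}}

```text
clock: 21.45
position: [0.5329, 0.1383, 0.0524]
tool_rot: [-3.141, 0.0, 1.481]
force: [0.2, -0.6, -4.7]
grip_width: 0.0565
finger_force: 54.7
```

```bash
python3 - <<'E'
from h import *
s=observe();print(np.round(s["position"],4),np.round(s["tool_rot"],3),s["clock"],np.round(s["force"],1),s["grip_width"])
T=cur();seg(T,mat(bed-.0005*pyv+.042*ez,Rp),5)
E
```

```text
[0.5329 0.1383 0.0524] [-3.141  0.     1.481] 21.45 [ 0.2 -0.6 -4.7] 0.05653605598435178
5 x [-0.001, -0.0, 0.104, -0.001, 0.0, -0.001] -> [0.5329, 0.1382, 0.042]
```

>>> {"method": "move_arm", "body": {
  "plan": [
    [[0,0,0.1,0,0,0,-1],[0,0,0.1,0,0,0,-1],[0,0,0.1,0,0,0,-1],[0,0,0.1,0,0,0,-1],[0,0,0.1,0,0,0,-1],[0,0,0,0,0,0,-1],[0,0,0,0,0,0,-1],[0,0,0,0,0,0,-1],[0,0,0,0,0,0,-1],[0,0,0,0,0,0,-1]]
  ]
}}

```text
clock: 22.45
position: [0.5327, 0.1384, 0.0421]
tool_rot: [-3.141, 0.0, 1.481]
force: [-0.7, -0.7, -4.1]
grip_width: 0.0572
finger_force: 54.8
```

>>> {"method": "move_arm", "body": {
  "plan": [
    [[0,0,0.04,0,0,0,-1],[0,0,0.03,0,0,0,-1],[0,0,0,0,0,0,-1],[0,0,0,0,0,0,0.45],[0,0,0,0,0,0,0.5],[0,0,0,0,0,0,0.6],[0,0,0,0,0,0,0.7],[0,0,0,0,0,0,0.7],[0,0,0,0,0,0,0.7],[0,0,0,0,0,0,0.7]]
  ]
}}

```text
clock: 23.45
position: [0.5327, 0.1384, 0.0407]
tool_rot: [-3.141, 0.0, 1.482]
force: [0.8, -0.4, -0.2]
grip_width: 0.0729
finger_force: 0.0
```

>>> {"method": "move_arm", "body": {
  "plan": [
    [[0,0,-0.3,0,0,0,0.7],[0,0,-0.5,0,0,0,0.7],[0,0,-0.8,0,0,0,0.7],[0,0,-0.8,0,0,0,0.7],[0,0,-0.9,0,0,0,0.7],[0,0,-0.9,0,0,0,0.7],[0,0,-0.9,0,0,0,0.7],[0,0,-0.9,0,0,0,0.7],[0,0,-0.9,0,0,0,0.7],[0,0,-0.6,0,0,0,0.7]]
  ]
}}

```text
clock: 24.45
position: [0.5331, 0.1386, 0.1927]
tool_rot: [3.141, -0.0, 1.482]
force: [0.2, -0.3, -0.4]
grip_width: 0.0723
finger_force: 0.0
```

>>> {"method": "move_arm", "body": {
  "plan": [
    [[0,0,-0.3,0,0,0,0.7],[0,0,0,0,0,0,0.7],[0,0,0,0,0,0,0.7],[0,0,0,0,0,0,0.7],[0,0,0,0,0,0,0.7],[0,0,0,0,0,0,0.7],[0,0,0,0,0,0,0.7],[0,0,0,0,0,0,0.7],[0,0,0,0,0,0,0.7],[0,0,0,0,0,0,0.7]]
  ]
}}

```text
clock: 25.45
position: [0.5328, 0.1384, 0.1967]
tool_rot: [-3.141, 0.0, 1.482]
force: [-0.2, 0.4, 0.6]
grip_width: 0.0723
finger_force: 0.0
```

```bash
python3 - <<'E'
from h import *
s=observe();print(np.round(s["position"],4),np.round(s["tool_rot"],3),s["clock"],np.round(s["force"],1),s["grip_width"])
c,_=wrist("w6")
for a,d,z in[(-.029,.055,.063),(.029,.055,.063),(-.029,-.055,.063),(.029,-.055,.063)]: print((a,d,z),proj(c,bed+a*px+d*pyv+z*ez))
# knob: triangulate again and print lever geometry
piv=bed+.170*pyv+.020*ez;print("pivot",piv)
k,_=tri(("side",240+85/3.077,150+36/3.077),("top",110+53/2.222,175+222/2.222));d=k-piv;print(k,d@px,d@pyv,d[2],np.linalg.norm(d),"swing",np.arctan2(d@px,d[2]))
E
```

```text
[0.5328 0.1384 0.1967] [-3.141  0.     1.482] 25.45 [-0.2  0.4  0.6] 0.07231812413708942
(-0.029, 0.055, 0.063) [277.  151.2]
(0.029, 0.055, 0.063) [362.4 151. ]
(-0.029, -0.055, 0.063) [281.5 300.9]
(0.029, -0.055, 0.063) [358.6 300.8]
pivot [0.54801003 0.30812716 0.02      ]
[0.464  0.3139 0.171 ] -0.08419063642618549 -0.0017170337254722363 0.15100000000000002 0.17289306367422774 swing -0.5086242331337808
```

View pics/w6.png

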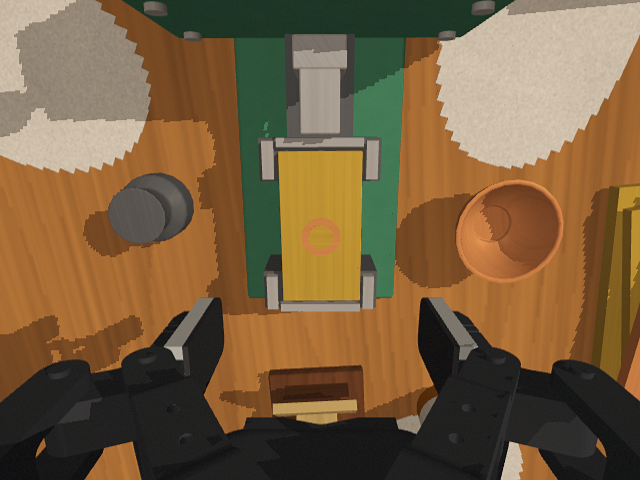

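The plate lies home, with corners at (279,151), (362,151), (281,300) and (360,300) against predictions within 2 px, and the lever is still parked. Now to the knob.

```bash
cat >> h.py <<'E'
piv=bed+.170*pyv+.020*ez
def tcp(sw,sd): return piv+.17*(np.sin(sw)*np.cos(sd)*px-np.sin(sd)*pyv+np.cos(sw)*np.cos(sd)*ez)-.019*ez
E
python3 - <<'E'
from h import *
T=cur();K=tcp(-.507,0);print(K)
T=seg(T,mat(T[:3,3]+.06*ez,Rp),4)
T=seg(T,mat([K[0],K[1],.2567],Rp),12)
T=seg(T,mat(K,Rp),8)
P=[tcp(-.507,.2)]+[tcp(s,.2) for s in(-.41,-.32,-.22,-.127)]+[tcp(-.127,0)]
for p,k in zip(P,(5,2,2,2,2,6)): T=seg(T,mat(p,Rp),k)
E
```

```text
[0.46579208 0.31546394 0.14961487]
4 x [-0.0, -0.0, -0.75, -0.002, 0.001, -0.001] -> [0.5329, 0.1384, 0.2567]
12 x [0.71, -0.344, 0.0, 0.0, -0.0, 0.0] -> [0.4658, 0.3154, 0.2567]
8 x [0.0, 0.0, 0.669, 0.0, -0.0, 0.0] -> [0.4658, 0.3155, 0.1497]
5 x [-0.338, 0.017, 0.03, 0.0, -0.0, 0.0] -> [0.4645, 0.2816, 0.1467]
2 x [0.001, 0.361, -0.178, 0.0, -0.001, 0.001] -> [0.4788, 0.2804, 0.1538]
2 x [-0.0, 0.35, -0.134, 0.0, 0.0, -0.0] -> [0.4928, 0.2792, 0.1592]
2 x [-0.0, 0.402, -0.111, 0.0, 0.0, -0.0] -> [0.5088, 0.2777, 0.1636]
2 x [-0.0, 0.381, -0.067, 0.0, 0.0, -0.0] -> [0.524, 0.2764, 0.1663]
6 x [0.281, -0.004, -0.028, 0.0, 0.0, -0.0] -> [0.5265, 0.31, 0.1696]
```

>>> {"method": "move_arm", "body": {
  "plan": [
    [[0,0,-0.75,0,0,0,0.5],[0,0,-0.75,0,0,0,0.5],[0,0,-0.75,0,0,0,0.5],[0,0,-0.75,0,0,0,0.5],[0.71,-0.344,0,0,0,0,0.5],[0.71,-0.344,0,0,0,0,0.5],[0.71,-0.344,0,0,0,0,0.5],[0.71,-0.344,0,0,0,0,0.5],[0.71,-0.344,0,0,0,0,0.5],[0.71,-0.344,0,0,0,0,0.5]]
  ]
}}

```text
clock: 26.5
position: [0.4991, 0.2275, 0.2567]
tool_rot: [-3.141, 0.0, 1.482]
force: [0.4, -0.4, 0.7]
grip_width: 0.0641
finger_force: 0.0
```

>>> {"method": "move_arm", "body": {
  "plan": [
    [[0.71,-0.344,0,0,0,0,0.5],[0.71,-0.344,0,0,0,0,0.5],[0.71,-0.344,0,0,0,0,0.5],[0.71,-0.344,0,0,0,0,0.5],[0.71,-0.344,0,0,0,0,0.5],[0.71,-0.344,0,0,0,0,0.5],[0,0,0,0,0,0,0.5],[0,0,0,0,0,0,0.5],[0,0,0,0,0,0,0.5],[0,0,0,0,0,0,0.5]]
  ]
}}

```text
clock: 27.5
position: [0.4662, 0.3149, 0.2567]
tool_rot: [-3.141, 0.001, 1.481]
force: [0.1, 0.8, 0.4]
grip_width: 0.0639
finger_force: 0.0
```

```bash
python3 - <<'E'
from h import *
s=observe();print(np.round(s["position"],4),np.round(s["tool_rot"],3),s["clock"],s["qpos"])
c,_=wrist("w7");print("knob expected px",proj(c,tcp(-.507,0)+.019*ez))
g=cv2.imread("pics/w7.png",0);m=(g<45).astype(np.uint8)
u0,v0=proj(c,tcp(-.507,0)+.019*ez).astype(int)
roi=m[v0-70:v0+70,u0-70:u0+70];n_,l,st,ce=cv2.connectedComponentsWithStats(roi)
for i in range(1,n_):
    if st[i,4]>300: print(st[i].tolist(),np.round(ce[i]+[u0-70,v0-70],1))
cv2.imwrite("pics/w7m.png",g)
T=cur();seg(T,mat(tcp(-.507,0),Rp),8)
E
```

```text
[0.4662 0.3149 0.2567] [-3.141e+00  1.000e-03  1.481e+00] 27.5 [-0.26638635  0.44824916 -0.59612563  1.71563575  0.28154853  1.06530887
 -1.04478338]
knob expected px [318.9 247.4]
[43, 45, 53, 52, 2011] [317.1 247.5]
[109, 94, 31, 46, 372] [370.3 306.3]
8 x [0.003, -0.002, 0.669, -0.001, 0.0, -0.001] -> [0.4658, 0.3154, 0.1497]
```

View pics/w7.png

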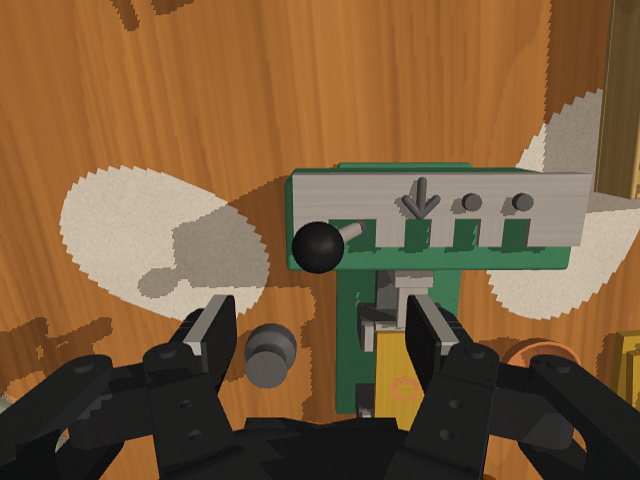

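The knob is at (318,247), within 1 px of prediction. The arrow at (420,200) points at the first notch at (418,235). Descend and grip.

>>> {"method": "move_arm", "body": {
  "plan": [
    [[0,0,0.669,0,0,0,0.5],[0,0,0.669,0,0,0,0.5],[0,0,0.669,0,0,0,0.5],[0,0,0.669,0,0,0,0.5],[0,0,0.669,0,0,0,0.5],[0,0,0.669,0,0,0,0.5],[0,0,0.669,0,0,0,0.5],[0,0,0.669,0,0,0,0.5],[0,0,0,0,0,0,0.5],[0,0,0,0,0,0,0.5]]
  ]
}}

```text
clock: 28.55
position: [0.4657, 0.3156, 0.1496]
tool_rot: [-3.14, 0.0, 1.482]
force: [-0.2, 0.2, -0.1]
grip_width: 0.0642
finger_force: 0.0
```

>>> {"method": "move_arm", "body": {
  "plan": [
    [[0,0,0,0,0,0,0.1],[0,0,0,0,0,0,-0.1],[0,0,0,0,0,0,-1],[0,0,0,0,0,0,-1],[0,0,0,0,0,0,-1],[0,0,0,0,0,0,-1],[0,0,0,0,0,0,-1],[0,0,0,0,0,0,-1],[0,0,0,0,0,0,-1],[0,0,0,0,0,0,-1]]
  ],
  "grip_force": 30
}}

```text
clock: 29.55
position: [0.4658, 0.3158, 0.1502]
tool_rot: [-3.141, -0.0, 1.482]
force: [-2.7, -0.0, 6.2]
grip_width: 0.03
finger_force: 29.2
```

```bash
python3 - <<'E'
from h import *
c=load("w7")
for x in(-.014,.020,.054): print(x,proj(c,bed+x*px+.17*pyv+.13*ez))
s=observe();print(np.round(s["position"],4),s["grip_width"],np.round(s["force"],1))
E
```

```text
-0.014 [417.3 231.7]
0.02 [466.  231.6]
0.054 [514.7 231.5]
[0.4658 0.3158 0.1502] 0.030018287255260047 [-2.7 -0.   6.2]
```

>>> {"method": "move_arm", "body": {
  "plan": [
    [[-0.34,0.017,0.03,0,0,0,-1],[-0.34,0.017,0.03,0,0,0,-1],[-0.34,0.017,0.03,0,0,0,-1],[-0.34,0.017,0.03,0,0,0,-1],[-0.34,0.017,0.03,0,0,0,-1],[0,0,0,0,0,0,-1],[0,0,0,0,0,0,-1],[0,0,0,0,0,0,-1],[0,0,0,0,0,0,-1],[0,0,0,0,0,0,-1]]
  ]
}}

```text
clock: 30.55
position: [0.4644, 0.282, 0.1469]
tool_rot: [-3.141, -0.0, 1.482]
force: [-3.4, 3.1, 6.3]
grip_width: 0.0302
finger_force: 30.6
```

```bash
python3 - <<'E'
from h import *
s=observe();print(np.round(s["position"],4),s["grip_width"],np.round(s["force"],1),tcp(-.507,.2))
c,_=wrist("w8");g=cv2.imread("pics/w8.png",0)
print("knob px if held",proj(c,cur()[:3,3]+.019*ez), "if left behind",proj(c,tcp(-.507,0)+.019*ez))
for v in(230,250,270,290,300,320): print(v,g[v,280:360:4])
E
```

```text
[0.4644 0.282  0.1469] 0.030176681232439783 [-3.4  3.1  6.3] [0.46442906 0.28167758 0.14665247]
knob px if held [318.9 335.5] if left behind [313.5 244.3]
230 [161 161 161 161 162 160 161 161 162 161 162 160 161 103 103 105 103 104
 104 103]
250 [ 69  70  68  67  67 102 101 102 102 102 100 103 102 104 104 104 105 104
 104 104]
270 [102 102 101 102 101 102 102 102 101 102 104 104  69  71  71  71  69  70
  70  95]
290 [ 12  85  81  84  38  18  19  20  19  25  23  20  24  23  23  24  56 146
 154  86]
300 [18 63 13 21 20 21 20 24 26 26 28 26 28 26 27 29 29 27 27 59]
320 [19 17 22 21 24 27 32 32 38 33 34 38 43 53 50 49 39 39 34 28]
```

The knob is held and sideways (3 N spring force). Swing along the gate.

>>> {"method": "move_arm", "body": {
  "plan": [
    [[0,0.36,-0.18,0,0,0,-1],[0,0.36,-0.18,0,0,0,-1],[0,0.35,-0.135,0,0,0,-1],[0,0.35,-0.135,0,0,0,-1],[0,0.4,-0.11,0,0,0,-1],[0,0.4,-0.11,0,0,0,-1],[0,0.38,-0.067,0,0,0,-1],[0,0.38,-0.067,0,0,0,-1],[0,0,0,0,0,0,-1],[0,0,0,0,0,0,-1]]
  ]
}}

```text
clock: 31.6
position: [0.5237, 0.2763, 0.1662]
tool_rot: [-3.141, 0.0, 1.482]
force: [-0.7, 1.5, 0.3]
grip_width: 0.03
finger_force: 30.6
```

```bash
python3 - <<'E'
from h import *
s=observe();print(np.round(s["position"],4),s["grip_width"],np.round(s["force"],1),s["finger_force"],tcp(-.127,.2))
T=cur();seg(T,mat(tcp(-.127,0),Rp),7)
E
```

```text
[0.5237 0.2763 0.1662] 0.030038339179778776 [-0.7  1.5  0.3] 30.634024143218994 [0.52398885 0.27636272 0.16626949]
7 x [0.242, -0.001, -0.025, -0.001, 0.0, -0.0] -> [0.5266, 0.3101, 0.1697]
```

>>> {"method": "move_arm", "body": {
  "plan": [
    [[0.24,0,-0.025,0,0,0,-1],[0.24,0,-0.025,0,0,0,-1],[0.24,0,-0.025,0,0,0,-1],[0.24,0,-0.025,0,0,0,-1],[0.24,0,-0.025,0,0,0,-1],[0.24,0,-0.025,0,0,0,-1],[0.24,0,-0.025,0,0,0,-1],[0,0,0,0,0,0,-1],[0,0,0,0,0,0,-1],[0,0,0,0,0,0,-1]]
  ]
}}

```text
clock: 32.6
position: [0.5266, 0.309, 0.1694]
tool_rot: [-3.14, 0.001, 1.481]
force: [-1.5, -1.5, -8.0]
grip_width: 0.0303
finger_force: 30.3
```

>>> {"method": "move_arm", "body": {
  "plan": [
    [[0,0,0,0,0,0,-0.2],[0,0,0,0,0,0,-0.1],[0,0,0,0,0,0,0.2],[0,0,0,0,0,0,0.5],[0,0,0,0,0,0,0.5],[0,0,0,0,0,0,0.5],[0,0,0,0,0,0,0.5],[0,0,-0.3,0,0,0,0.5],[0,0,-0.7,0,0,0,0.5],[0,0,-0.9,0,0,0,0.5]]
  ]
}}

```text
clock: 33.6
position: [0.5267, 0.3096, 0.2088]
tool_rot: [-3.14, 0.0, 1.482]
force: [-0.6, -0.3, 0.6]
grip_width: 0.0641
finger_force: 0.0
```

>>> {"method": "move_arm", "body": {
  "plan": [
    [[0,0,-0.9,0,0,0,0.5],[0,0,-0.9,0,0,0,0.5],[0,0,-0.9,0,0,0,0.5],[0,0,-0.9,0,0,0,0.5],[0,0,0,0,0,0,0.5],[0,0,0,0,0,0,0.5],[0,0,0,0,0,0,0.5],[0,0,0,0,0,0,0.5],[0,0,0,0,0,0,0.5],[0,0,0,0,0,0,0.5]]
  ]
}}

```text
clock: 34.6
position: [0.5268, 0.3096, 0.2795]
tool_rot: [-3.14, 0.001, 1.482]
force: [-0.1, -0.2, -0.4]
grip_width: 0.064
finger_force: 0.0
```

```bash
python3 - <<'E'
from h import *
s=observe();print(np.round(s["position"],4),s["clock"],np.round(s["force"],1))
c,_=wrist("w9");g=cv2.imread("pics/w9.png",0)
for sd in(0,.05,.1): print("knob px exp",sd,proj(c,tcp(-.127,sd)+.019*ez))
u0,v0=proj(c,tcp(-.127,0)+.019*ez).astype(int);m=(g[v0-50:v0+50,u0-60:u0+60]<45).astype(np.uint8)
n_,l,st,ce=cv2.connectedComponentsWithStats(m)
for i in range(1,n_):
    if st[i,4]>300: print(st[i].tolist(),np.round(ce[i]+[u0-60,v0-50],1))
b=cv2.cvtColor(cv2.imread("pics/w9.png"),cv2.COLOR_BGR2HSV);y=cv2.inRange(b,(18,120,60),(32,255,255))
y[:, :250]=0;y[:,430:]=0;ys,xs=np.nonzero(y);print("yellow bbox",xs.min(),xs.max(),ys.min(),ys.max())
for a,d in[(-.029,.055),(.029,.055)]:print(proj(c,bed+a*px+d*pyv+.063*ez))
E
```

```text
[0.5268 0.3096 0.2795] 34.6 [-0.1 -0.2 -0.4]
knob px exp 0 [319.3 246.3]
knob px exp 0.05 [319.4 259.4]
knob px exp 0.1 [319.6 272. ]
[36, 24, 52, 53, 2009] [320.1 246.2]
yellow bbox 254 404 161 415
[312.6 322.6]
[371.  322.5]
```

```bash
python3 - <<'E'
from h import *
c=load("w9");im=cv2.imread("pics/w9.png");
for v in(345,380): 
    e=[proj(c,bed+a*px+d*pyv+.063*ez).tolist() for a in(-.029,.029) for d in((.04,.015)[v>350],)];print("exp",e)
    v=int(e[0][1]);r=im[v].astype(int);print(v,[int(x) for x in range(295,395) if abs(r[x]-r[x-1]).sum()>60])
x=[proj(c,bed+d*pyv+a*px+.063*ez).tolist() for a in (-.022,.022) for d in(.055,-.055)];print(x)
for q in x[::2]: print([(v,im[v,int(q[0])].tolist()) for v in range(int(q[1])-5,int(q[1])+6)])
E
```

```text
exp [[312.7, 336.2], [370.5, 336.1]]
336 [302, 310, 313, 371, 373, 381, 383]
exp [[312.9, 358.2], [369.7, 358.2]]
358 [314, 370, 394]
[[319.6, 322.6], [319.9, 416.3], [363.9, 322.5], [361.1, 416.3]]
[(317, [93, 102, 110]), (318, [96, 103, 110]), (319, [72, 90, 104]), (320, [35, 70, 94]), (321, [20, 66, 91]), (322, [23, 72, 100]), (323, [30, 91, 124]), (324, [31, 93, 128]), (325, [30, 93, 128]), (326, [32, 94, 128]), (327, [31, 93, 128])]
[(317, [135, 146, 156]), (318, [140, 148, 158]), (319, [91, 118, 140]), (320, [37, 97, 130]), (321, [31, 95, 128]), (322, [44, 132, 173]), (323, [47, 140, 183]), (324, [43, 139, 181]), (325, [45, 139, 181]), (326, [43, 138, 181]), (327, [44, 138, 182])]
```

The plate is where it should be, within 1 px, and the lever is sprung into the notch. Handing in.

```bash
python3 -c "
from workcell import *
print(job_done())"
```

```text
the job is handed in; nothing more can be done
None
```

The job is handed in at about 35 s of the 72 s allowed: the tallest plate lies home in the press bed and the lever is sprung into the arrow-marked notch, each matching the expected position to within about 2 px in the last wrist image; no verdict came back.

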